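# Snap the grooved mandrel into its sawing cradle

## Task

Take the steel mandrel with the brass end from the wooden rest, find where its narrow neck drops into the clip of the sawing cradle, brass end outwards, and press it down past the sprung red jaw until it lies fully home and level. Feel for the snap and press no harder than needed (well under 60 N). Leave the dark wooden rod and everything else where it is.

Things in the scene. Friction and masses are not known exactly. Their poses are not given: they have to be found in the camera images.
- mandrel: Steel rod, 16 mm diameter, 200 mm long, 0.17 to 0.33 kg, with a dark turned-down neck (10 mm diameter, 22 mm long) and beyond it a ringed brass end (16 mm diameter, 33 mm long). Own y runs along the axis to the brass end; origin on the axis, 96 mm from the plain end. Neck from y = +49 to +71 mm. It starts loose in a bay of the rest, axis 28 mm high.
- former: Dark wooden rod, 20 mm diameter, 190 mm long, in the other bay of the rest; it stays there. Origin on its axis, 88 mm from one end.
- rest: Fixed wooden tool rest, 170 mm along own x. Two cross blocks, 20 mm high with 5 mm cheeks, at own y -80 to -56 mm and +78 to +98 mm; a spine 12 mm wide, 10 mm high joins them at x = 0. Rods lie along own y in bays at x = -40 and +40 mm, free to grip between the blocks. Origin on the bench at x = y = 0.
- cradle: Fixed sawing cradle: grey foot plate 100 x 200 x 6 mm (own y -90 to +110), a wooden bed along own y from y = -54 to +28 mm with two rails (8 mm wide, 20 mm apart, 44 mm high): fingers cannot stay beside a rod that is home. Plain fork at y = -66 to -54 mm: slot 18 mm wide, floor 33 mm high, flared top 64 mm high. Origin on the bench, z up.
- seat (a point): Point on the axis of the rod when it is home, 41 mm above the bench, over the cradle's origin. Axes as the cradle's: y runs towards the clip, x towards the jaw's side, z up. The rod when home lies along y, its top 49 mm high, its neck in the clip. The clip's place along y is not reported: look, or feel for it.
- jaw (a joint): Angle (rad) of the sprung red jaw on the clip's +x side: 0 shut, about 0.075 as the neck squeezes past its brass roller, 0 again when home. The clip is two steel fork plates with the jaw between, 16 mm thick along y, slot 12.5 mm wide, flared top 71 mm high: only the neck enters. Its middle stands anywhere from y = +42 to +78 mm of seat, different each time.
- jar_white: Amber jar with a white lid, 48 mm diameter, 45 mm high; origin under its centre. Bystander.
- jar_blue: Blue screw-lid jar, 40 mm diameter, 50 mm high; origin under its centre. Bystander.
- tin: Flat brass tin, 66 mm diameter, 22 mm high; origin under its centre. Bystander.
- bottle: Small blue bottle with white cap and paper label, 38 mm diameter, 85 mm high; origin under its centre. Bystander.
- graver: Hand tool with a red handle and a steel blade, 170 mm long, lying on the bench. Bystander.
- mandrel_neck (a point): Middle of the mandrel's neck, on its axis, 60 mm from the mandrel's origin towards the brass end. Lowered level on the clip, the thick rod stops with its axis 67 to 70 mm high; the neck drops in to about 59 mm and stops on the roller. Let go there: the plain end drops into the plain fork. Then 10 to 20 N on top, 25 mm from the neck on the bed side, snaps it home onto hard floors.
Things that resemble listed ones, but are neither listed nor needed, are in the scene too. Of the things that look like the mandrel, the smaller one is meant.

How it is judged:
By the outcome, as a careful person would: the job done as asked, in the order asked, and still so for the second after the job is handed in, with the robot touching nothing.
It also fails if it takes over 64 s, if anything falls off the work surface, if the arm or the gripper's body presses on something with over 40 N, if the wrist force passes 120 N, or if a joint passes its speed limit or range.

## Robot

A 6-joint arm with a two-finger parallel gripper is mounted at the origin on the work surface. World frame = base frame: x ahead of the robot, y to its left, z up, the work surface at z = 0. Lengths are in m, angles in rad, forces in N, time in s.
With the tool pointing down it reaches from about 0.375 to 0.975 m from the base axis. Payload 3.8 kg.
Tool frame: the origin (TCP) lies at the very end of the fingers, on their centre line; the grasp point (between the pads) lies 19 mm behind it; z points along the fingers, y is the line along which they close (so a half turn about z gives the same grasp; the last joint's range is limited). The gripper opens to 85 mm and grips with 20 to 120 N. Pads are 22 mm wide; open, the fingers measure 114 mm over their backs; the gripper's body (76 mm by 85 mm) begins 54 mm behind the grasp point. The pads swing forward as they close: fully open they stand 13 mm farther back than shut.
Start: joints at [-1.164, 0.264, 1.604, -0, 1.274, -0.037], TCP at [0.29, -0.61, 0.231] pointing down, gripper open.
Joint ranges: [-2.63, 2.63], [-0.94, 2.18], [0.31, 2.57], [-1.31, 4.45], [0, 2.66], [-2.55, 2.55]. Speed limits (rad/s): [2.57, 2.57, 3.14, 3.14, 3.14, 3.14].

## Interface

Orientations are given as a rotation vector (axis times angle).
In Python, from workcell import bot, vision gives the robot as it stands. The module is installed in compiled form; this text tells all that it offers.
- The arm moves only by the tool play_rows, never from a script. Its argument "moves" is a list that holds one entry, the list of rows, each a list of 7 numbers: the turn, a rotation vector about the tool's x, y, z as a fraction of full scale, then the shift along the tool's x, y, z as a fraction of full scale, then the finger opening in mm, from 0 to 85.4. In form: [[[ax, ay, az, x, y, z, jaw], ...]]. A call has 1 to 5 rows; each row shifts and turns the commanded pose from where the row before left it, along the tool's axes as they then stand; what a row does not reach is not made up. Full scale, the value 1, is 0.1 m for a shift and 0.5 rad for a turn. A row lasts 1/12 s, in which the tool goes at most 41.7 mm and 7.16 degrees, less where a joint would pass 70% of its speed; a pose out of reach is approached as far as the arm can. A call with a number of a shift or a turn outside -1 to 1 is refused whole. A call with a gripper value outside its range is refused whole. The fingers move at their own pace and stop on an object; "newtons" is the grip in N (left out, the last holds). Time passes only in rows, so rows that do not move let the fingers close. It gives the time, the measured TCP pose, the force, the opening and the grip force at its end, in the units of the state.
- bot.read_state(): the state, without advancing time (a new reading comes with each control period).
- vision.read_camera(name): name is "scene" or "top" or "wrist"; returns a dict with "image" (400x640x3 uint8, red, green, blue), "depth" (400x640 float32, m along the optical axis (not along the pixel's ray), 0 where there is no reading), "K" (3x3 intrinsics, pixels), "dist" ([k1, k2, p1, p2, k3] as OpenCV has them; the pictures are not rectified), "R" (3x3) and "t" (3): a world point X has camera coordinates R X + t. Camera axes: x right, y down, z forward; pixel columns grow to the right and rows downward; lengths in m; the calibration is good to about 2 mm. A picture is of the moment at which its call begins.
- bot.finish_job(): hands the job in; it is judged then, once.
The state is a dict: "time": time; "q": joint angles; "joint_vel": joint speeds; "joint_torque": joint torques, N m; "tool_pos": TCP position; "tcp_rot": TCP orientation; "wrist_force": force on the tool from outside, world axes, zero at the start; "torque": the same for the moment, N m; "width": opening from 0.0 (shut) to 1.0 (fully open); "grip_force": force on a finger pad.
Only numpy, scipy, OpenCV 4.12 (cv2) and the standard library are available. Lean on these libraries where they do the work, as an engineer would, in place of code of your own. Each camera call takes 0.05 s, during which the arm holds its last target. There are 200 camera calls.

## Working session

There is one attempt and no reset: what is moved stays moved. The work goes in short steps, Python scripts to look and compute and a tool call to move; the robot and the scene stay as the last step left them, time stands still between calls to the robot, and variables do not carry over. Pictures are saved under pics/ and viewed, at most 11 in all, crops included, and the job is handed in when it is done.

Besides the shell and the picture viewer there is one more tool, called after ">>>" in YAML: its name, and indented under it one key for each argument. play_rows: Moves the arm, as the interface text tells. Its arguments: {"type":"object","properties":{"moves":{"type":"array","items":{"type":"array","items":{"type":"array","items":{"type":"number"}}}},"newtons":{"type":"number"}},"required":["moves"]}

```bash
mkdir -p pics; cat > h.py <<'E'
import numpy as np, cv2
from workcell import bot, vision
from scipy.spatial.transform import Rotation as Rn
def cam(n):
    c=vision.read_camera(n); np.savez(n+'.npz',**{k:np.asarray(v) for k,v in c.items()}); return c
def load(n): return dict(np.load(n+'.npz'))
def pts(c):
    h,w=c['depth'].shape
    u,v=np.meshgrid(np.arange(w),np.arange(h))
    p=np.stack([u.ravel(),v.ravel()],1).astype(np.float64)[:,None]
    n=cv2.undistortPoints(p,c['K'],c['dist'])[:,0]
    z=c['depth'].ravel()
    X=np.c_[n*z[:,None],z]
    return ((X-c['t'])@c['R']).reshape(h,w,3)
def plane(c,uv,z):
    n=cv2.undistortPoints(np.array(uv,float).reshape(-1,1,2),c['K'],c['dist'])[:,0]
    d=np.c_[n,np.ones(len(n))]@c['R']; o=-c['R'].T@c['t']
    return o+d*((z-o[2])/d[:,2])[:,None]
def proj(c,X):
    return cv2.projectPoints(np.array(X,float).reshape(-1,3),cv2.Rodrigues(c['R'])[0],c['t'],c['K'],c['dist'])[0][:,0]
def save(im,name): cv2.imwrite('pics/'+name,im[:,:,::-1])
E
python3 - <<'E'
from h import *
np.set_printoptions(precision=4,suppress=True)
for n in ['scene','top']:
    c=cam(n); save(c['image'],n+'1.png'); print(n,-c['R'].T@c['t'])
s=bot.read_state(); print(s)
E
```

```text
scene [1.2745 0.4402 0.6814]
top [ 0.4007 -0.0198  1.0543]
{'time': 0.1, 'q': array([-1.1639,  0.2647,  1.6053,  0.    ,  1.2737, -0.0369]), 'joint_vel': array([-0.0021, -0.0008, -0.0026, -0.0009, -0.0025, -0.0002]), 'joint_torque': array([  0.0007, -51.6709, -36.8589,  -0.    ,   0.0063,   0.    ]), 'tool_pos': array([ 0.2896, -0.609 ,  0.23  ]), 'tcp_rot': array([-3.0625, -0.6909,  0.0006]), 'wrist_force': array([-0.1803,  1.155 ,  0.1866]), 'torque': array([ 0.0241,  0.0178, -0.0469]), 'grip_force': 0.0, 'width': 1.0004164279634853}
```

View pics/top1.png

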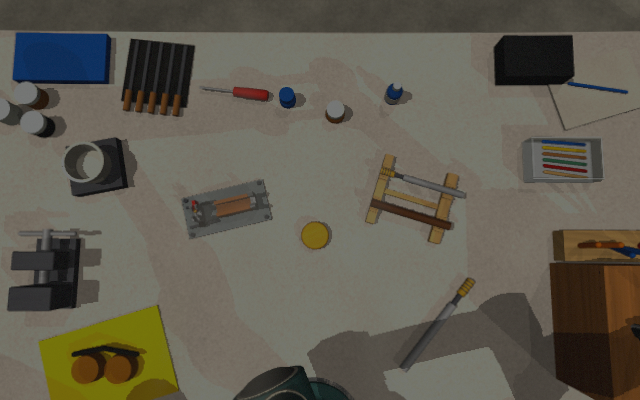

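View pics/scene1.png

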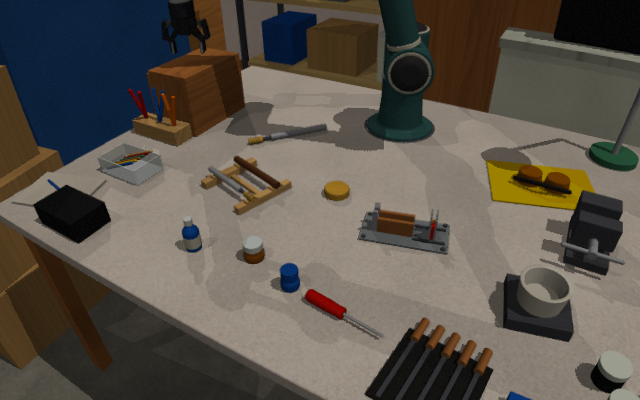

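The top view shows the rest with the mandrel at about (425,183), its brass end to the left at (386,172). The dark rod is at (410,214). The cradle is at (228,207) with the red clip at its left end, about (196,210). The larger lookalike lies at (438,325). Next I take close crops with metric measurement.

```bash
python3 - <<'E'
from h import *
np.set_printoptions(precision=4,suppress=True)
t=load('top'); s=load('scene')
def crop(c,x0,y0,w,h): return cv2.resize(c['image'][y0:y0+h,x0:x0+w],(400,300),interpolation=cv2.INTER_CUBIC)
im=np.vstack([np.hstack([crop(t,360,145,112,84),crop(t,172,165,112,84)]),np.hstack([crop(s,195,145,112,84),crop(s,350,185,112,84)])])
im=np.clip(im.astype(float)*1.6,0,255).astype(np.uint8)
save(im,'crops.png')
P=pts(t)
# depth quality
print('bench z',P[225:240,350:360,2].mean(),P[225:240,350:360,2].std())
for n,c in (('top',t),('scene',s)):
    P=pts(c).reshape(-1,3)
    b=plane(t,[(386,172),(465,195)],0.036); print(b)
    a=b[0,:2];d=b[1,:2]-a;L=np.linalg.norm(d);d/=L
    q=P[:,:2]-a; al=q@d; ac=q@np.array([-d[1],d[0]])
    m=(al>-.03)&(al<L+.03)&(abs(ac)<.02)&(P[:,2]>.03)&(P[:,2]<.05)
    Q=P[m]; print(n,m.sum(),'ztop',np.percentile(Q[:,2],[5,50,90,98]))
    mu=np.median(Q,0); u,sv,vt=np.linalg.svd(Q-Q.mean(0),full_matrices=False); print(Q.mean(0),vt[0],np.percentile((Q-Q.mean(0))@vt[0],[0,1,99,100]))
E
```

```text
bench z 0.0001921750839182502 0.0019965574024548996
[[ 0.5867 -0.1689  0.036 ]
 [ 0.5333 -0.3507  0.036 ]]
top 508 ztop [0.031  0.0346 0.0377 0.0391]
[ 0.5622 -0.2544  0.0347] [-0.2955 -0.9553  0.0035] [-0.1031 -0.1012  0.0934  0.0952]
[[ 0.5867 -0.1689  0.036 ]
 [ 0.5333 -0.3507  0.036 ]]
scene 269 ztop [0.0306 0.0352 0.0378 0.0388]
[ 0.5703 -0.2415  0.0349] [0.2939 0.9558 0.0022] [-0.1091 -0.1056  0.0907  0.0917]
```

View pics/crops.png

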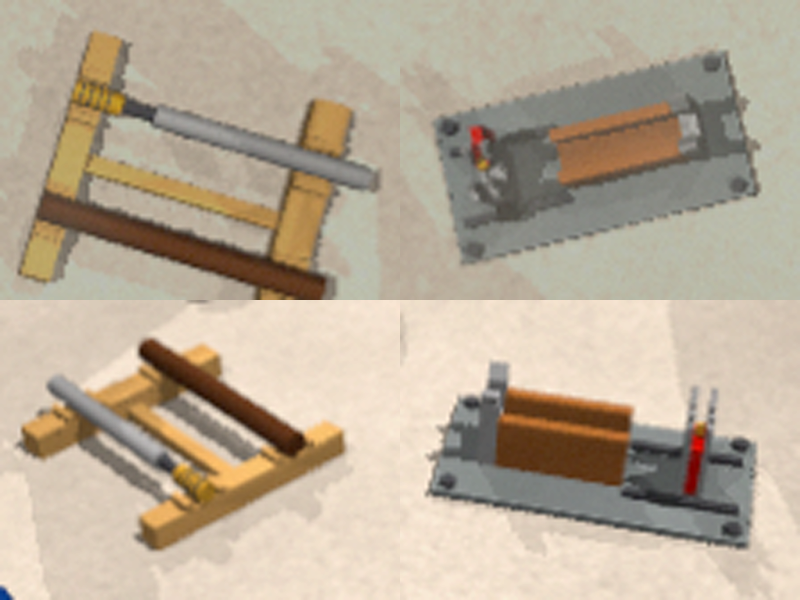

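The crops show the brass end on the left block of the rest, the neck just right of it, and the free rod in the middle. On the cradle, the clip with the red jaw is at the left end, with the jaw on the far side. The mandrel yaw is about -17° and the cradle's about +13°. I'll move above the mandrel.

>>> play_rows:
  moves:
    - [[0,0,-0.236,0,0,0,45],[0,0,-0.236,0,0,0,45],[0,0,-0.236,0,0,0,45],[0,0,-0.236,0,0,0,45],[0,0,-0.236,0,0,0,45]]
  newtons: 30

```text
time: 0.52
tool_pos: [0.2896, -0.6092, 0.2304]
tcp_rot: [-2.725, -1.56, -0.0]
wrist_force: [0.2, 1.0, -0.7]
width: 0.524
grip_force: 0.0
```

>>> play_rows:
  moves:
    - [[0,0,-0.236,0,0,0,45],[0,0,-0.236,0,0,0,45],[0,0,0,0.38,0.14,0,45],[0,0,0,0.38,0.14,0,45],[0,0,0,0.38,0.14,0,45]]

```text
time: 0.93
tool_pos: [0.3637, -0.5122, 0.2304]
tcp_rot: [-2.53, -1.86, -0.0]
wrist_force: [0.1, -0.1, -0.2]
width: 0.53
grip_force: 0.0
```

>>> play_rows:
  moves:
    - [[0,0,0,0.38,0.14,0,45],[0,0,0,0.38,0.14,0,45],[0,0,0,0.38,0.14,0,45],[0,0,0,0.38,0.14,0,45],[0,0,0,0.38,0.14,0,45]]

```text
time: 1.35
tool_pos: [0.4875, -0.3506, 0.2308]
tcp_rot: [-2.529, -1.863, 0.0]
wrist_force: [0.7, -0.4, -0.4]
width: 0.53
grip_force: 0.0
```

>>> play_rows:
  moves:
    - [[0,0,0,0.38,0.14,0,45],[0,0,0,0.38,0.14,0,45],[0,0,0,0.38,0.14,0,45],[0,0,0,0,0,0,45],[0,0,0,0,0,0,45]]

```text
time: 1.77
tool_pos: [0.5617, -0.2539, 0.2306]
tcp_rot: [-2.525, -1.868, 0.001]
wrist_force: [0.4, 0.4, -0.1]
width: 0.522
grip_force: 0.0
```

```bash
python3 - <<'E'
from h import *
np.set_printoptions(precision=4,suppress=True)
c=cam('wrist'); s=bot.read_state()
print(s['time'],s['tool_pos'],s['tcp_rot'],s['wrist_force'],Rn.from_rotvec(s['tcp_rot']).as_matrix())
print('cam',-c['R'].T@c['t'],c['R'][2], 'K',c['K'].ravel(),c['dist'])
save(np.clip(c['image']*1.5,0,255).astype(np.uint8),'w1.png')
E
```

```text
1.8167 [ 0.5608 -0.2553  0.2306] [-2.5266 -1.8657  0.0018] [-0.2544  0.6814 -0.0492] [[ 0.2942  0.9557 -0.0014]
 [ 0.9557 -0.2942 -0.    ]
 [-0.0005 -0.0013 -1.    ]]
cam [ 0.5814 -0.1878  0.3728] [-0.0805 -0.2619 -0.9617] K [285.4002   0.     317.1792   0.     285.4002 194.0413   0.       0.
   1.    ] [-0.0302  0.      0.      0.      0.    ]
```

View pics/w1.png

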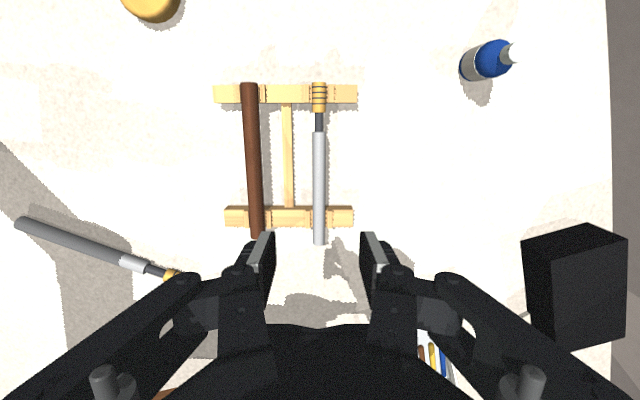

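The wrist view shows the mandrel running vertically at column 319. The brass tip is at row 83, the neck at rows 112–131 and the plain end at row 245; the fingers straddle the axis. Next I triangulate against the top view.

```bash
python3 - <<'E'
from h import *
np.set_printoptions(precision=4,suppress=True)
w=load('wrist'); t=load('top')
g=w['image'].astype(float).sum(2)
# edges of rod in wrist by gradient, per row
for r in (100,122,140,160,180,200):
    row=cv2.GaussianBlur(g,(3,3),0)[r]; d=np.diff(row)
    seg=slice(305,335); print(r,305+np.argmin(d[305:319]),319+np.argmax(d[319:335]),g[r,308:332].astype(int))
tp=[(383,171),(394.5,174.3),(403.5,177),(465.5,195.5)]; 
wp=[(319,83),(319,111.5),(319,132),(319.5,245)]
for z in (.028,.036): print(z,'top',plane(t,tp,z),'\nwrist',plane(w,wp,z))
# height by triangulating neck shoulder & brass shoulder along axis
def ray(c,p):
    n=cv2.undistortPoints(np.array(p,float).reshape(1,1,2),c['K'],c['dist'])[0,0]; return -c['R'].T@c['t'],np.r_[n,1]@c['R']
for a,b in zip(tp,wp):
    o1,d1=ray(t,a);o2,d2=ray(w,b)
    k=np.linalg.lstsq(np.c_[d1,-d2],o2-o1,rcond=None)[0]; print('tri',(o1+k[0]*d1+o2+k[1]*d2)/2)
P=pts(w); print('depth z along axis',[np.round(P[r,318:321].mean(0),4) for r in (90,100,140,170,200,225)])
E
```

```text
100 311 326 [427 354 447 419 293 344 376 420 429 434 431 440 413 390 353 315 271 214
 289 403 403 438 459 460]
122 314 329 [540 534 533 552 558 562 512 163 207 220 231 228 212 172 191 270 331 334
 326 324 318 399 530 540]
140 311 328 [518 506 522 488 336 342 393 435 460 480 489 481 457 441 412 364 298 268
 335 321 397 533 531 529]
160 311 328 [533 521 532 502 375 339 394 442 464 474 481 472 449 441 409 353 282 262
 341 329 386 510 543 530]
180 311 328 [538 532 529 510 410 338 400 437 458 475 473 466 450 428 403 338 273 254
 330 326 323 411 514 511]
200 311 328 [528 523 519 496 418 333 395 431 465 473 476 464 445 423 389 324 266 263
 324 316 396 536 539 534]
0.028 top [[ 0.5905 -0.163   0.028 ]
 [ 0.5827 -0.1899  0.028 ]
 [ 0.5763 -0.211   0.028 ]
 [ 0.5331 -0.3544  0.028 ]] 
wrist [[ 0.5928 -0.1569  0.028 ]
 [ 0.5838 -0.1868  0.028 ]
 [ 0.5769 -0.2092  0.028 ]
 [ 0.535  -0.3497  0.028 ]]
0.036 top [[ 0.589  -0.1619  0.036 ]
 [ 0.5813 -0.1886  0.036 ]
 [ 0.575  -0.2095  0.036 ]
 [ 0.5321 -0.3518  0.036 ]] 
wrist [[ 0.5926 -0.1576  0.036 ]
 [ 0.5837 -0.1868  0.036 ]
 [ 0.577  -0.2087  0.036 ]
 [ 0.5361 -0.346   0.036 ]]
tri [ 0.5902 -0.1596  0.0419]
tri [ 0.5827 -0.1879  0.0341]
tri [ 0.5765 -0.2098  0.0301]
tri [ 0.534  -0.357   0.0158]
depth z along axis [array([ 0.5905, -0.1646,  0.0352]), array([ 0.5874, -0.1748,  0.035 ]), array([ 0.5744, -0.2176,  0.0349]), array([ 0.564 , -0.2517,  0.0349]), array([ 0.5531, -0.2876,  0.0357]), array([ 0.5434, -0.3195,  0.0352])]
```

>>> play_rows:
  moves:
    - [[0,0,0,0.03,0.02,0.4,45],[0,0,0,0,0,0.4,45],[0,0,0,0,0,0.4,45],[0,0,0,0,0,0.4,45],[0,0,0,0,0,0.3,45]]

```text
time: 2.23
tool_pos: [0.5605, -0.2547, 0.0376]
tcp_rot: [-2.529, -1.858, 0.004]
wrist_force: [0.4, 0.1, 0.1]
width: 0.526
grip_force: 0.0
```

>>> play_rows:
  moves:
    - [[0,0,0,0,0,0.2,45],[0,0,0,0,0,0.05,45],[0,0,0,0,0,0,45],[0,0,0,0,0,0,45]]

```text
time: 2.57
tool_pos: [0.5637, -0.2552, 0.0171]
tcp_rot: [2.53, 1.861, 0.0]
wrist_force: [0.4, -0.4, 0.8]
width: 0.529
grip_force: 0.0
```

```bash
python3 - <<'E'
from h import *
np.set_printoptions(precision=4,suppress=True)
c=cam('wrist'); s=bot.read_state()
print(s['time'],s['tool_pos'],s['tcp_rot'],s['wrist_force'])
save(np.clip(c['image'][100:]*1.5,0,255).astype(np.uint8),'w2.png')
E
```

```text
2.6167 [ 0.5647 -0.2554  0.0182] [2.5281 1.8602 0.0021] [ 1.2001 -0.1368  0.2402]
```

View pics/w2.png

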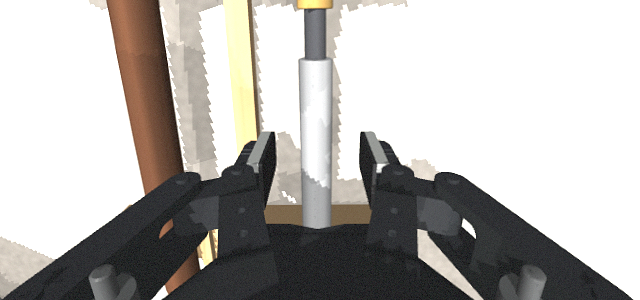

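The view shows the rod centred between the pads and the spine clear of the fingers. I'll close and lift.

>>> play_rows:
  moves:
    - [[0,0,0,0,0,0.01,20],[0,0,0,0,0,0,0],[0,0,0,0,0,0,0],[0,0,0,0,0,0,0],[0,0,0,0,0,0,0]]
  newtons: 70

```text
time: 3.03
tool_pos: [0.5647, -0.2545, 0.0173]
tcp_rot: [2.527, 1.862, 0.001]
wrist_force: [-1.0, 0.6, 6.0]
width: 0.157
grip_force: 68.3
```

>>> play_rows:
  moves:
    - [[0,0,0,0,0,0,0],[0,0,0,0,0,-0.1,0],[0,0,0,0,0,-0.2,0],[0,0,0,0,0,-0.3,0],[0,0,0,0,0,-0.3,0]]

```text
time: 3.45
tool_pos: [0.5621, -0.2528, 0.105]
tcp_rot: [-2.526, -1.862, 0.002]
wrist_force: [0.9, 0.2, -2.0]
width: 0.156
grip_force: 68.5
```

>>> play_rows:
  moves:
    - [[0,0,0,0,0,-0.3,0],[0,0,0,0,0,-0.3,0],[0,0,0,0,0,0,0]]

```text
time: 3.7
tool_pos: [0.5678, -0.2556, 0.1736]
tcp_rot: [2.52, 1.857, 0.009]
wrist_force: [2.3, -0.6, -1.0]
width: 0.155
grip_force: 68.6
```

```bash
python3 - <<'E'
from h import *
np.set_printoptions(precision=4,suppress=True)
c=cam('wrist'); t=cam('top'); s=bot.read_state()
print(s['time'],s['tool_pos'],s['tcp_rot'],s['wrist_force'],s['torque'],s['width'],s['grip_force'])
w=np.clip(c['image'][100:,160:480]*1.5,0,255).astype(np.uint8)
def crop(c,x0,y0,w,h,W,H): return np.clip(cv2.resize(c['image'][y0:y0+h,x0:x0+w],(W,H),interpolation=cv2.INTER_CUBIC)*1.5,0,255).astype(np.uint8)
save(np.hstack([w,crop(t,172,165,112,84,400,300)]),'w3.png')
# cradle plate outline in top image from depth+grey, fit rectangle
P=pts(t); im=t['image'].astype(int)
box=np.zeros(im.shape[:2],bool); box[165:249,172:284]=1
cl=plane(t,[(190,236),(272,208),(181,198),(262,180)],.006); print(cl)
m=box&(P[...,2]>.003)
mm=cv2.morphologyEx(m.astype(np.uint8),cv2.MORPH_OPEN,np.ones((3,3)))
n,l,st,ce=cv2.connectedComponentsWithStats(mm); k=1+np.argmax(st[1:,4])
r=cv2.minAreaRect(np.argwhere(l==k)[:,::-1].astype(np.float32)); print(r, st[k])
bp=plane(t,cv2.boxPoints(r),.006); print(bp, np.linalg.norm(bp[1]-bp[0]),np.linalg.norm(bp[2]-bp[1]))
print('ztop counts',[(zz,np.round(P[box&(P[...,2]>zz)&(P[...,2]<zz+.01)].mean(0),4)) for zz in (.04,.058,.066)])
E
```

```text
3.8 [ 0.5646 -0.2541  0.1673] [2.5265 1.8615 0.0029] [-0.5792 -0.8496 -3.8897] [0.0413 0.0281 0.0128] 0.15878047509534005 68.57438564300537
[[0.4361 0.2931 0.006 ]
 [0.5038 0.0998 0.006 ]
 [0.5268 0.3181 0.006 ]
 [0.5714 0.1251 0.006 ]]
((225.7104949951172, 208.55538940429688), (41.61198425292969, 84.55555725097656), 76.67547607421875) [ 182  180   89   58 3266]
[[0.5267 0.321  0.006 ]
 [0.5749 0.125  0.006 ]
 [0.4773 0.1002 0.006 ]
 [0.4301 0.2943 0.006 ]] 0.20182641352740427 0.10068777101406284
ztop counts [(0.04, array([0.507 , 0.193 , 0.0444])), (0.058, array([0.5049, 0.2096, 0.0627])), (0.066, array([0.4903, 0.2606, 0.0696]))]
```

View pics/w3.png

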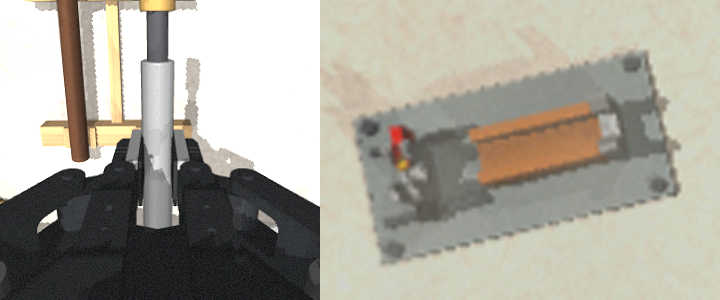

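The mandrel is held straight, with the neck at rows 111–161 of the full wrist image. The cradle plate fits 202×101 mm at yaw 13.7°. I'll go beside the cradle with the mandrel held high and look at the clip from close by.

>>> play_rows:
  moves:
    - [[0,0,-0.216,0,0,0,0],[0,0,-0.216,0,0,0,0],[0,0,-0.216,0,0,0,0],[0,0,-0.216,0,0,0,0],[0,0,-0.216,0,0,0,0]]

```text
time: 4.22
tool_pos: [0.5616, -0.2527, 0.1619]
tcp_rot: [-1.931, -2.471, 0.002]
wrist_force: [-0.1, 0.4, -1.6]
width: 0.157
grip_force: 68.5
```

>>> play_rows:
  moves:
    - [[0,0,0,0.2,0,0,0],[0,0,0,0.36,0,0,0],[0,0,0,0.4,-0.05,0,0],[0,0,0,0.4,-0.05,0,0],[0,0,0,0.4,0,0,0]]

```text
time: 4.63
tool_pos: [0.5085, -0.0834, 0.1619]
tcp_rot: [-1.939, -2.465, 0.004]
wrist_force: [0.6, 0.8, -2.2]
width: 0.158
grip_force: 68.5
```

>>> play_rows:
  moves:
    - [[0,0,0,0.4,0,0,0],[0,0,0,0.4,0,0,0],[0,0,0,0.4,0,0,0],[0,0,0,0.4,0,0,0],[0,0,0,0.4,0,0,0]]

```text
time: 5.05
tool_pos: [0.4619, 0.1105, 0.1626]
tcp_rot: [-1.939, -2.468, 0.005]
wrist_force: [0.9, 0.5, -2.7]
width: 0.159
grip_force: 68.5
```

>>> play_rows:
  moves:
    - [[0,0,0,0.4,0,0,0],[0,0,0,0.3,0,0,0],[0,0,0,0.13,0,0,0],[0,0,0,0,0,0,0],[0,0,0,0,0,0,0]]

```text
time: 5.47
tool_pos: [0.4433, 0.1898, 0.163]
tcp_rot: [-1.936, -2.471, 0.006]
wrist_force: [0.3, -0.3, -2.4]
width: 0.158
grip_force: 68.5
```

```bash
python3 - <<'E'
from h import *
np.set_printoptions(precision=4,suppress=True)
c=cam('wrist'); s=bot.read_state()
print(s['time'],s['tool_pos'],s['tcp_rot'],s['wrist_force'],np.degrees(2*np.arctan2(s['tcp_rot'][1],s['tcp_rot'][0])))
save(np.clip(c['image']*1.5,0,255).astype(np.uint8),'w4.png')
np.savez('w4.npz',**{k:np.asarray(v) for k,v in c.items()},tp=s['tool_pos'],tr=s['tcp_rot'])
E
```

```text
5.5167 [0.4438 0.1891 0.1634] [-1.9385 -2.4704  0.0054] [ 1.1089 -0.3908 -2.4307] -256.24342990908804
```

View pics/w4.png

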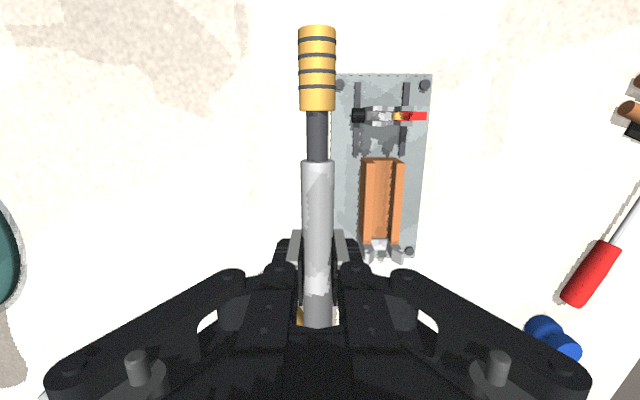

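The wrist view shows the held neck at rows 109–160 in column 317, and the clip at about (390,116). The bed spans rows 158–242 and the plain fork is at about (382,250). I'll zoom in on the clip with a cradle-frame grid.

```bash
python3 - <<'E'
from h import *
np.set_printoptions(precision=4,suppress=True)
w=load('w4'); O=np.array([.5046,.2004]); a=np.radians(13.7)
Y=np.array([-np.sin(a),np.cos(a)]); X=np.array([np.cos(a),np.sin(a)])
P=pts(w); d=P[...,:2]-O; cy=d@Y; cx=d@X; z=P[...,2]
m=(z>.055)&(cy>.02)&(cy<.12)&(abs(cx)<.03)
np.set_printoptions(linewidth=200)
print('clip depth pts',m.sum(),'y pct',np.percentile(cy[m],[2,10,50,90,98]),'x',np.percentile(cx[m],[2,50,98]),'z',np.percentile(z[m],[2,50,98]))
for lo,hi in((.052,.06),(.06,.066),(.066,.08)):
    k=(z>lo)&(z<hi)&(cy>.02)&(cy<.12)&(abs(cx)<.03); print(lo,k.sum(),np.percentile(cy[k],[5,50,95]) if k.any() else '')
k=(abs(z-.044)<.004)&(cy>-.08)&(cy<.04)&(abs(cx)<.03); print('rails y',np.percentile(cy[k],[0.5,99.5]),'x',np.percentile(cx[k],[1,50,99]))
k=(z>.058)&(cy<-.05)&(cy>-.09)&(abs(cx)<.03);print('fork y',np.percentile(cy[k],[2,50,98]),'x',np.percentile(cx[k],[2,50,98]),np.percentile(z[k],[50,98]))
# plate corners
k=(z>.002)&(z<.01)&(abs(cx)<.07)&(cy>0)&(cy<.13); print('plate y',np.percentile(cy[k],[99,99.7]),'x',np.percentile(cx[k],[.5,99.5]))
im=cv2.resize(w['image'][65:170,330:440],None,fx=5,fy=5,interpolation=cv2.INTER_CUBIC)
im=np.clip(im*1.3,0,255).astype(np.uint8)
save(im,'clip.png')
tp=w['tp']; n=plane(w,[(317,27),(317,109),(317.5,160)],tp[2]+.0115); T=Rn.from_rotvec(w['tr']).as_matrix()
print('held in tool', (n-tp)@T)
E
```

```text
clip depth pts 463 y pct [0.0639 0.0649 0.0713 0.0783 0.0792] x [-0.0179  0.006   0.0257] z [0.0551 0.0639 0.0718]
0.052 321 [0.0679 0.072  0.0767]
0.06 114 [0.064  0.0759 0.079 ]
0.066 199 [0.0642 0.0676 0.0791]
rails y [-0.0624  0.0289] x [-0.0175 -0.0092  0.0178]
fork y [-0.064  -0.0573 -0.0521] x [-0.017   0.0115  0.0181] [0.0623 0.065 ]
plate y [0.1105 0.1114] x [-0.0489  0.0494]
held in tool [[ 0.1042 -0.0013 -0.0116]
 [ 0.0717 -0.0012 -0.0116]
 [ 0.0492 -0.001  -0.0115]]
```

View pics/clip.png

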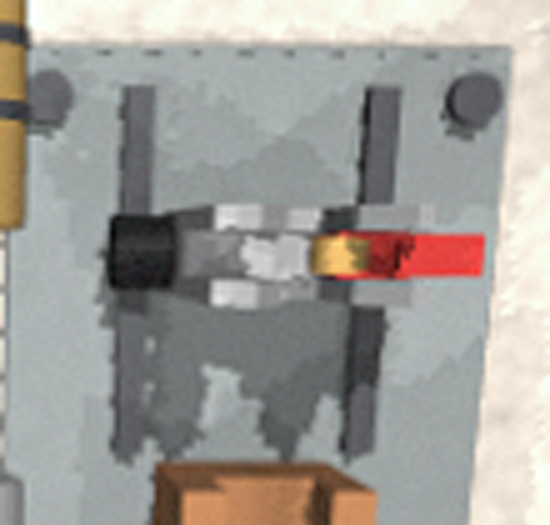

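The crop shows the clip's two plates at crop rows 205–230 and 280–305, with the roller and red jaw on the right (+x). Depth puts the clip middle at about seat y = +71.6 mm. I'll move over it and lower.

>>> play_rows:
  moves:
    - [[0,0,0,0.075,0.13,0,0],[0,0,0,0,0.2,0,0],[0,0,0,0,0.2,0,0],[0,0,0,0,0.1,0,0],[0,0,0,0,0,0,0]]

```text
time: 5.93
tool_pos: [0.5066, 0.211, 0.1648]
tcp_rot: [1.943, 2.468, -0.0]
wrist_force: [-0.3, -0.2, -1.8]
width: 0.157
grip_force: 68.7
```

>>> play_rows:
  moves:
    - [[0,0,0,0,0,0.2,0],[0,0,0,0,0,0.3,0],[0,0,0,0,0,0.25,0],[0,0,0,0,0,0.1,0],[0,0,0,0,0,0,0]]

```text
time: 6.35
tool_pos: [0.501, 0.21, 0.0766]
tcp_rot: [-1.939, -2.466, 0.011]
wrist_force: [-0.2, -0.6, -3.1]
width: 0.157
grip_force: 68.7
```

>>> play_rows:
  moves:
    - [[0,0,0,0,0,0,0],[0,0,0,0,0,0,0]]

```text
time: 6.52
tool_pos: [0.5058, 0.2122, 0.0819]
tcp_rot: [1.94, 2.469, 0.003]
wrist_force: [1.0, 0.5, -2.5]
width: 0.153
grip_force: 68.7
```

```bash
python3 - <<'E'
from h import *
np.set_printoptions(precision=4,suppress=True)
c=cam('wrist'); s=bot.read_state()
print(s['time'],s['tool_pos'],s['tcp_rot'],s['wrist_force'],s['torque'])
sc=cam('scene')
im=cv2.resize(sc['image'][170:260,345:465],(480,360),interpolation=cv2.INTER_CUBIC)
save(np.clip(np.hstack([c['image'][20:380,160:480],im])*1.5,0,255).astype(np.uint8),'w5.png')
E
```

```text
6.5667 [0.5062 0.2124 0.0823] [1.9399 2.4688 0.0046] [-1.2203  0.8503 -2.0897] [-0.007  -0.0157  0.0498]
```

View pics/w5.png

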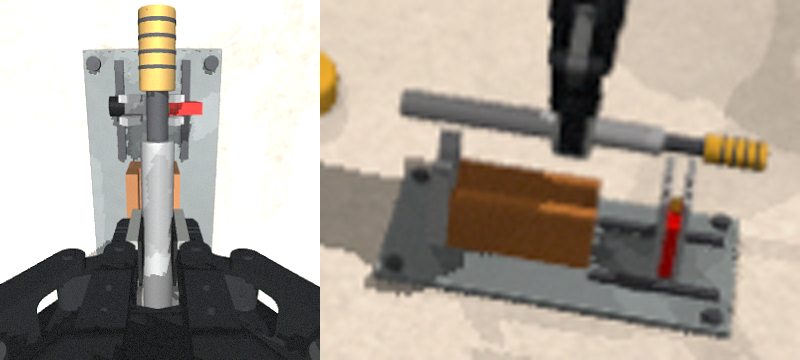

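The wrist view shows the neck centred over the clip slot. The scene view shows the neck above the two plates and the rod level. I'll let it settle, then lower in small steps.

>>> play_rows:
  moves:
    - [[0,0,0,0,0,0,0],[0,0,0,0,0,0,0],[0,0,0,0,0,0,0],[0,0,0,0,0,0,0],[0,0,0,0,0,0,0]]

```text
time: 7.03
tool_pos: [0.5047, 0.2121, 0.0804]
tcp_rot: [1.941, 2.47, 0.0]
wrist_force: [0.2, 0.8, -3.0]
width: 0.158
grip_force: 68.7
```

>>> play_rows:
  moves:
    - [[0,0,0,0,0,0,0]]

```text
time: 7.12
tool_pos: [0.5046, 0.212, 0.0803]
tcp_rot: [-1.941, -2.47, 0.0]
wrist_force: [-0.0, 0.0, -2.1]
width: 0.158
grip_force: 68.7
```

>>> play_rows:
  moves:
    - [[0,0,0,0,0,0,0]]

```text
time: 7.2
tool_pos: [0.5046, 0.212, 0.0802]
tcp_rot: [-1.941, -2.47, 0.0]
wrist_force: [0.2, -0.1, -2.4]
width: 0.156
grip_force: 68.7
```

>>> play_rows:
  moves:
    - [[0,0,0,0,0,0,0]]

```text
time: 7.28
tool_pos: [0.5046, 0.212, 0.0802]
tcp_rot: [-1.941, -2.47, 0.0]
wrist_force: [0.1, 0.3, -2.1]
width: 0.156
grip_force: 68.7
```

```bash
python3 - <<'E'
from h import *
np.set_printoptions(precision=4,suppress=True,linewidth=160)
O=np.array([.5046,.2004]); a=np.radians(13.7); Y=np.array([-np.sin(a),np.cos(a)]); X=np.array([np.cos(a),np.sin(a)])
for i in range(3):
    w=cam('wrist'); s=bot.read_state()
    P=pts(w); d=P[...,:2]-O; cy=d@Y; cx=d@X; z=P[...,2]
    p=s['tool_pos']; print('tcp xyz in cradle',(p[:2]-O)@X,(p[:2]-O)@Y,p[2])
    if i==2:
        k=(z>.055)&(z<.075)&(cy>.055)&(cy<.09)&(abs(cx)<.03); print('clip y',np.percentile(cy[k],[2,98]),'x',np.percentile(cx[k],[2,98]),k.sum())
        n=plane(w,[(317,108),(317,162)],p[2]+.0115); print('neck shoulders', (n[:,:2]-O)@Y,(n[:,:2]-O)@X)
        g=w['image'].sum(2).astype(int); print([ (r,g[r,317]) for r in range(100,170,2)]); print(g[130,300:335])
E
```

```text
tcp xyz in cradle 0.00277777925660044 0.011242031584801738 0.08020496388852816
tcp xyz in cradle 0.0028091262859325818 0.01126618189829742 0.08021888944317851
tcp xyz in cradle 0.002781415443900313 0.011247890518780966 0.0802290520245475
clip y [0.0637 0.0795] x [-0.0175  0.0265] 857
neck shoulders [0.0827 0.0587] [0.002 0.002]
[(100, np.int64(449)), (102, np.int64(439)), (104, np.int64(446)), (106, np.int64(443)), (108, np.int64(448)), (110, np.int64(352)), (112, np.int64(159)), (114, np.int64(251)), (116, np.int64(233)), (118, np.int64(241)), (120, np.int64(235)), (122, np.int64(238)), (124, np.int64(238)), (126, np.int64(239)), (128, np.int64(241)), (130, np.int64(235)), (132, np.int64(238)), (134, np.int64(232)), (136, np.int64(227)), (138, np.int64(226)), (140, np.int64(236)), (142, np.int64(241)), (144, np.int64(231)), (146, np.int64(230)), (148, np.int64(232)), (150, np.int64(237)), (152, np.int64(233)), (154, np.int64(243)), (156, np.int64(232)), (158, np.int64(248)), (160, np.int64(232)), (162, np.int64(241)), (164, np.int64(553)), (166, np.int64(493)), (168, np.int64(501))]
[260 255 255 257 255 242 169 160 178 203 203 207 208 224 230 232 237 235 233 222 233 214 206 202 189 179 166 146 168 214 195 180 160 152 140]
```

>>> play_rows:
  moves:
    - [[0,0,0,0.01,-0.015,0.05,0],[0,0,0,0,0,0.05,0],[0,0,0,0,0,0.04,0],[0,0,0,0,0,0.03,0],[0,0,0,0,0,0.02,0]]

```text
time: 7.85
tool_pos: [0.5024, 0.2124, 0.0603]
tcp_rot: [-1.94, -2.47, 0.002]
wrist_force: [-0.5, 0.5, -2.9]
width: 0.159
grip_force: 68.7
```

>>> play_rows:
  moves:
    - [[0,0,0,0,0,0,0],[0,0,0,0,0,0,0],[0,0,0,0,0,0,0],[0,0,0,0,0,0,0],[0,0,0,0,0,0,0]]

```text
time: 8.27
tool_pos: [0.5032, 0.2127, 0.0616]
tcp_rot: [1.941, 2.47, 0.001]
wrist_force: [-0.2, 0.4, -1.9]
width: 0.151
grip_force: 68.7
```

>>> play_rows:
  moves:
    - [[0,0,0,0,0,0.01,0],[0,0,0,0,0,0.01,0],[0,0,0,0,0,0.01,0],[0,0,0,0,0,0,0],[0,0,0,0,0,0,0]]

```text
time: 8.68
tool_pos: [0.5028, 0.2126, 0.0581]
tcp_rot: [-1.941, -2.47, 0.0]
wrist_force: [-0.3, -0.3, -2.0]
width: 0.152
grip_force: 68.7
```

>>> play_rows:
  moves:
    - [[0,0,0,0,0,0.01,0],[0,0,0,0,0,0.01,0],[0,0,0,0,0,0.01,0],[0,0,0,0,0,0,0],[0,0,0,0,0,0,0]]

```text
time: 9.1
tool_pos: [0.5029, 0.2126, 0.0551]
tcp_rot: [-1.941, -2.47, 0.0]
wrist_force: [0.4, 0.3, -2.1]
width: 0.16
grip_force: 68.7
```

```bash
python3 - <<'E'
from h import *
s=bot.read_state(); print(s['tool_pos'],s['wrist_force'],s['torque'])
E
```

```text
[0.50290695 0.21257553 0.05514832] [ 0.44052193  0.33457554 -2.12614725] [ 0.05475603 -0.00069538  0.01310198]
```

Axis is at about 66.6 mm with no contact, so the neck is entering the clip. I'll continue.

>>> play_rows:
  moves:
    - [[0,0,0,0,0,0.01,0],[0,0,0,0,0,0.01,0],[0,0,0,0,0,0.01,0],[0,0,0,0,0,0,0],[0,0,0,0,0,0,0]]

```text
time: 9.52
tool_pos: [0.5029, 0.2126, 0.0521]
tcp_rot: [-1.941, -2.47, 0.0]
wrist_force: [1.2, 0.8, -2.5]
width: 0.155
grip_force: 68.6
```

>>> play_rows:
  moves:
    - [[0,0,0,0,0,0.01,0],[0,0,0,0,0,0.01,0],[0,0,0,0,0,0,0],[0,0,0,0,0,0,0],[0,0,0,0,0,0,0]]

```text
time: 9.93
tool_pos: [0.503, 0.2126, 0.0503]
tcp_rot: [1.941, 2.47, 0.0]
wrist_force: [0.7, -0.7, -2.8]
width: 0.157
grip_force: 68.6
```

>>> play_rows:
  moves:
    - [[0,0,0,0,0,0.01,0],[0,0,0,0,0,0,0],[0,0,0,0,0,0,0]]

```text
time: 10.18
tool_pos: [0.5029, 0.2126, 0.0493]
tcp_rot: [-1.941, -2.47, 0.0]
wrist_force: [0.3, -0.1, -3.3]
width: 0.158
grip_force: 68.7
```

>>> play_rows:
  moves:
    - [[0,0,0,0,0,0.01,0],[0,0,0,0,0,0,0],[0,0,0,0,0,0,0]]

```text
time: 10.43
tool_pos: [0.5028, 0.2126, 0.0483]
tcp_rot: [-1.94, -2.47, 0.001]
wrist_force: [-0.9, -0.6, -1.9]
width: 0.159
grip_force: 68.9
```

>>> play_rows:
  moves:
    - [[0,0,0,0,0,0.008,0],[0,0,0,0,0,0,0],[0,0,0,0,0,0,0]]

```text
time: 10.68
tool_pos: [0.5028, 0.2126, 0.0476]
tcp_rot: [-1.941, -2.47, 0.0]
wrist_force: [-2.5, -0.8, 0.3]
width: 0.159
grip_force: 69.0
```

Contact with the roller is felt: Fz rises and Fx shows the jaw's push. I'll open the gripper and rise.

>>> play_rows:
  moves:
    - [[0,0,0,0,0,0,22],[0,0,0,0,0,0,35],[0,0,0,0,0,0,45],[0,0,0,0,0,0,45],[0,0,0,0,0,0,45]]

```text
time: 11.1
tool_pos: [0.5033, 0.2127, 0.0476]
tcp_rot: [1.941, 2.47, 0.001]
wrist_force: [-0.7, 0.3, 0.1]
width: 0.527
grip_force: 0.0
```

>>> play_rows:
  moves:
    - [[0,0,0,0,0,-0.1,45],[0,0,0,0,0,-0.3,45],[0,0,0,0,0,-0.35,45],[0,0,0,0,0,-0.15,0],[0,0,0,0,0,0,0]]

```text
time: 11.52
tool_pos: [0.5068, 0.214, 0.1436]
tcp_rot: [1.938, 2.466, 0.014]
wrist_force: [-0.3, 0.3, 0.3]
width: 0.251
grip_force: 0.0
```

>>> play_rows:
  moves:
    - [[0,0,0,0,0,0,0],[0,0,0,0,0,0,0],[0,0,0,0,0,0,0],[0,0,0,0,0,0,0],[0,0,0,0,0,0,0]]

```text
time: 11.93
tool_pos: [0.502, 0.2123, 0.136]
tcp_rot: [-1.94, -2.469, 0.004]
wrist_force: [0.0, -0.7, 0.2]
width: 0.001
grip_force: 0.0
```

```bash
python3 - <<'E'
from h import *
np.set_printoptions(precision=4,suppress=True,linewidth=160)
O=np.array([.5046,.2004]); a=np.radians(13.7); Y=np.array([-np.sin(a),np.cos(a)]); X=np.array([np.cos(a),np.sin(a)])
w=cam('wrist'); s=bot.read_state(); p=s['tool_pos']
print(s['time'],p,s['tcp_rot'],s['wrist_force'],s['width'],'cradle xy',(p[:2]-O)@X,(p[:2]-O)@Y)
P=pts(w); d=P[...,:2]-O; cy=d@Y; cx=d@X; z=P[...,2]
for y in np.arange(-.08,.12,.02):
    k=(abs(cy-y)<.005)&(abs(cx)<.006)&(z<.09); print(round(y,3),k.sum(),np.percentile(z[k],80) if k.any() else '')
sc=cam('scene')
im=cv2.resize(sc['image'][170:260,345:465],(480,360),interpolation=cv2.INTER_CUBIC)
save(np.clip(np.hstack([w['image'][20:380,160:480],im])*1.5,0,255).astype(np.uint8),'w6.png')
E
```

```text
11.9833 [0.5023 0.2123 0.1363] [-1.9401 -2.4695  0.003 ] [-0.3863  0.1658 -0.5631] 0.004673183354448398 cradle xy 0.0005359930753437514 0.012121091410502462
-0.08 0 
-0.06 0 
-0.04 0 
-0.02 0 
0.0 153 0.05656811316782004
0.02 174 0.059172347993448345
0.04 182 0.061715609378183225
0.06 219 0.06297605745086288
0.08 231 0.06612913311280211
0.1 255 0.06928711973594269
```

View pics/w6.png

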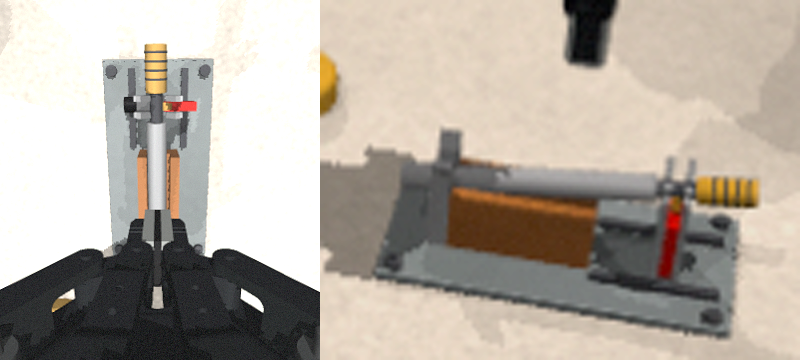

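The neck rests on the roller between the fork plates, and the plain end has dropped into the plain fork. The closed fingers are above. I'll press 25 mm bed-side of the clip.

>>> play_rows:
  moves:
    - [[0,0,0,0.2,0,0,0],[0,0,0,0.145,0,0.1,0],[0,0,0,0,0,0.3,0],[0,0,0,0,0,0.2,0],[0,0,0,0,0,0.05,0]]

```text
time: 12.45
tool_pos: [0.4917, 0.2451, 0.0685]
tcp_rot: [-1.938, -2.468, 0.01]
wrist_force: [0.1, 0.1, -0.6]
width: -0.006
grip_force: 0.0
```

>>> play_rows:
  moves:
    - [[0,0,0,0,0,0,0],[0,0,0,0,0,0,0],[0,0,0,0,0,0,0],[0,0,0,0,0,0,0],[0,0,0,0,0,0,0]]

```text
time: 12.87
tool_pos: [0.496, 0.2465, 0.074]
tcp_rot: [1.94, 2.469, 0.004]
wrist_force: [0.8, 0.4, -0.6]
width: -0.003
grip_force: 0.0
```

>>> play_rows:
  moves:
    - [[0,0,0,0,0,0,0],[0,0,0,0,0,0,0]]

```text
time: 13.03
tool_pos: [0.4953, 0.2463, 0.0732]
tcp_rot: [1.941, 2.47, 0.002]
wrist_force: [-0.6, -0.5, 0.0]
width: -0.0
grip_force: 0.0
```

>>> play_rows:
  moves:
    - [[0,0,0,0,-0.01,0.02,0],[0,0,0,0,0,0.03,0],[0,0,0,0,0,0.02,0],[0,0,0,0,0,0.01,0],[0,0,0,0,0,0,0]]

```text
time: 13.45
tool_pos: [0.4934, 0.2457, 0.0639]
tcp_rot: [-1.94, -2.47, 0.001]
wrist_force: [-0.9, -0.2, 0.0]
width: -0.001
grip_force: 0.0
```

>>> play_rows:
  moves:
    - [[0,0,0,0,0,0,0],[0,0,0,0,0,0,0],[0,0,0,0,0,0,0],[0,0,0,0,0,0,0]]

```text
time: 13.78
tool_pos: [0.4939, 0.246, 0.0646]
tcp_rot: [1.941, 2.47, 0.0]
wrist_force: [0.6, -0.1, -0.5]
width: 0.0
grip_force: 0.0
```

>>> play_rows:
  moves:
    - [[0,0,0,0,0,0.01,0],[0,0,0,0,0,0.01,0],[0,0,0,0,0,0,0]]

```text
time: 14.03
tool_pos: [0.4945, 0.2462, 0.0632]
tcp_rot: [1.94, 2.47, 0.002]
wrist_force: [-0.2, -0.1, 3.5]
width: 0.003
grip_force: 1.8
```

>>> play_rows:
  moves:
    - [[0,0,0,0,0,0.01,0],[0,0,0,0,0,0,0],[0,0,0,0,0,0,0]]

```text
time: 14.28
tool_pos: [0.4951, 0.2464, 0.0627]
tcp_rot: [1.94, 2.469, 0.004]
wrist_force: [-0.1, 0.0, 6.2]
width: -0.005
grip_force: 2.8
```

Contact at 62.7 mm; the force rises about 3 N per mm of command. I'll press gently.

>>> play_rows:
  moves:
    - [[0,0,0,0,0,0.01,0],[0,0,0,0,0,0,0],[0,0,0,0,0,0.01,0],[0,0,0,0,0,0,0]]

```text
time: 14.62
tool_pos: [0.496, 0.2468, 0.0613]
tcp_rot: [1.939, 2.469, 0.007]
wrist_force: [1.2, -0.0, 6.9]
width: -0.005
grip_force: 3.2
```

>>> play_rows:
  moves:
    - [[0,0,0,0,0,0.01,0],[0,0,0,0,0,0,0]]

```text
time: 14.78
tool_pos: [0.496, 0.2469, 0.0603]
tcp_rot: [1.939, 2.469, 0.007]
wrist_force: [1.7, 1.2, 5.3]
width: 0.003
grip_force: 2.8
```

>>> play_rows:
  moves:
    - [[0,0,0,0,0,0.01,0],[0,0,0,0,0,0,0],[0,0,0,0,0,0.01,0],[0,0,0,0,0,0,0]]

```text
time: 15.12
tool_pos: [0.4959, 0.2469, 0.0579]
tcp_rot: [1.94, 2.469, 0.007]
wrist_force: [2.6, 1.2, 4.2]
width: 0.001
grip_force: 2.1
```

>>> play_rows:
  moves:
    - [[0,0,0,0,0,0.01,0],[0,0,0,0,0,0,0],[0,0,0,0,0,0.01,0],[0,0,0,0,0,0,0]]

```text
time: 15.45
tool_pos: [0.4938, 0.2458, 0.0544]
tcp_rot: [-1.941, -2.471, 0.0]
wrist_force: [-0.2, -0.5, -0.4]
width: -0.0
grip_force: 0.0
```

The force dropped to zero, so that looks like the snap. I'll follow down to check that it is bottomed out.

>>> play_rows:
  moves:
    - [[0,0,0,0,0,0.01,0],[0,0,0,0,0,0,0],[0,0,0,0,0,0.01,0],[0,0,0,0,0,0,0],[0,0,0,0,0,0,0]]

```text
time: 15.87
tool_pos: [0.4932, 0.2456, 0.0518]
tcp_rot: [-1.94, -2.47, 0.002]
wrist_force: [0.5, -0.6, 0.4]
width: -0.0
grip_force: 0.0
```

>>> play_rows:
  moves:
    - [[0,0,0,0,0,0.01,0],[0,0,0,0,0,0,0],[0,0,0,0,0,0.01,0],[0,0,0,0,0,0,0]]

```text
time: 16.2
tool_pos: [0.4938, 0.2459, 0.0503]
tcp_rot: [-1.941, -2.47, 0.0]
wrist_force: [-0.4, -0.2, -0.0]
width: -0.004
grip_force: 0.0
```

>>> play_rows:
  moves:
    - [[0,0,0,0,0,0.01,0],[0,0,0,0,0,0,0],[0,0,0,0,0,0,0]]

```text
time: 16.45
tool_pos: [0.4938, 0.2459, 0.0494]
tcp_rot: [-1.941, -2.47, 0.0]
wrist_force: [-1.9, -0.4, -0.3]
width: 0.0
grip_force: 0.0
```

>>> play_rows:
  moves:
    - [[0,0,0,0,0,0.01,0],[0,0,0,0,0,0,0],[0,0,0,0,0,0,0]]

```text
time: 16.7
tool_pos: [0.4941, 0.246, 0.0488]
tcp_rot: [1.941, 2.47, 0.001]
wrist_force: [-0.2, 0.2, 2.5]
width: 0.002
grip_force: 1.3
```

>>> play_rows:
  moves:
    - [[0,0,0,0,0,0.01,0],[0,0,0,0,0,0,0],[0,0,0,0,0,0,0]]

```text
time: 16.95
tool_pos: [0.4946, 0.2462, 0.0487]
tcp_rot: [1.94, 2.47, 0.002]
wrist_force: [-0.5, -0.7, 8.2]
width: 0.0
grip_force: 3.6
```

>>> play_rows:
  moves:
    - [[0,0,0,0,0,0.01,0],[0,0,0,0,0,0,0],[0,0,0,0,0,0,0]]

```text
time: 17.2
tool_pos: [0.4952, 0.2464, 0.0486]
tcp_rot: [1.94, 2.469, 0.004]
wrist_force: [-1.6, -1.8, 10.8]
width: 0.0
grip_force: 5.5
```

A hard stop at 48.7 mm matches the home height of 49 mm. I'll retreat and verify.

>>> play_rows:
  moves:
    - [[0,0,0,0,0,-0.05,0],[0,0,0,0,0,-0.2,0],[0,0,0,0,0,-0.4,0],[0,0,0,0,0,-0.4,0],[0,0,0,-0.3,0,-0.2,0]]

```text
time: 17.62
tool_pos: [0.5025, 0.2207, 0.1763]
tcp_rot: [1.936, 2.473, 0.011]
wrist_force: [2.1, -0.2, 0.9]
width: -0.004
grip_force: 0.0
```

>>> play_rows:
  moves:
    - [[0,0,0,-0.4,0,0,0],[0,0,0,-0.4,0,0,0],[0,0,0,-0.3,0,0,0],[0,0,0,0,0,0,0],[0,0,0,0,0,0,0]]

```text
time: 18.03
tool_pos: [0.527, 0.1085, 0.1713]
tcp_rot: [-1.945, -2.467, 0.0]
wrist_force: [0.5, 1.0, -0.0]
width: -0.003
grip_force: 0.0
```

>>> play_rows:
  moves:
    - [[0,0,0,0,0,0,0],[0,0,0,0,0,0,0],[0,0,0,0,0,0,0],[0,0,0,0,0,0,0],[0,0,0,0,0,0,0]]

```text
time: 18.45
tool_pos: [0.5267, 0.1108, 0.1713]
tcp_rot: [-1.939, -2.472, 0.0]
wrist_force: [0.1, -0.1, 0.1]
width: -0.001
grip_force: 0.0
```

```bash
python3 - <<'E'
from h import *
np.set_printoptions(precision=4,suppress=True,linewidth=160)
O=np.array([.5046,.2004]); a=np.radians(13.7); Y=np.array([-np.sin(a),np.cos(a)]); X=np.array([np.cos(a),np.sin(a)])
w=cam('wrist'); sc=cam('scene'); print(bot.read_state()['time'])
for n,c in (('wrist',w),('scene',sc)):
    P=pts(c); d=P[...,:2]-O; cy=d@Y; cx=d@X; z=P[...,2]
    print(n,[(round(y,3),int(k.sum()),round(float(np.percentile(z[k],80)),4)) for y in np.arange(-.08,.12,.02) for k in [(abs(cy-y)<.005)&(abs(cx)<.006)&(z<.09)] if k.any()])
im=cv2.resize(sc['image'][170:260,345:465],(480,360),interpolation=cv2.INTER_CUBIC)
save(np.clip(np.hstack([w['image'][20:380,160:480],im])*1.5,0,255).astype(np.uint8),'w7.png')
E
```

```text
18.55
wrist [(np.float64(-0.08), 117, 0.0483), (np.float64(-0.06), 132, 0.0484), (np.float64(-0.04), 143, 0.0485), (np.float64(-0.02), 159, 0.0484), (np.float64(0.0), 166, 0.0484), (np.float64(0.02), 174, 0.0483), (np.float64(0.04), 180, 0.0483), (np.float64(0.06), 158, 0.0482)]
scene [(np.float64(-0.08), 19, 0.0495), (np.float64(-0.06), 3, 0.0571), (np.float64(-0.04), 9, 0.0501), (np.float64(-0.02), 12, 0.0503), (np.float64(0.0), 14, 0.0498), (np.float64(0.02), 13, 0.0496), (np.float64(0.04), 29, 0.0491), (np.float64(0.06), 35, 0.0484), (np.float64(0.08), 22, 0.054), (np.float64(0.1), 37, 0.0492)]
```

View pics/w7.png

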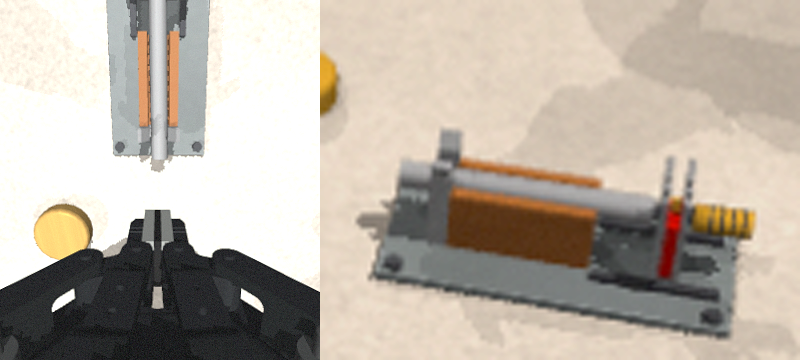

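The rod is level, with its top at 48.4 mm along the whole length. The neck is under the shut red jaw, brass end outwards, and the robot is clear.

```bash
python3 -c "from workcell import bot; print(bot.finish_job())"
```

```text
the job is handed in; nothing more can be done
None
```

The mandrel is snapped home in the sawing cradle, level (top about 48.4 mm along its length) and brass end outwards. The jaw gave way at about 7 N, the highest press I read was 11 N (checking the stop), and the job was handed in at 18.6 s with the robot clear.

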